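# Pour loose control knobs through a sprung funnel into a narrow jar

### The arm

A 6-joint arm with a two-finger parallel gripper is mounted at the origin on a cart in front of the work surface, level with it; the furniture and walls round the work are solid. World frame = base frame: x ahead of the robot, y to its left, z up, the work surface at z = 0. Lengths are in mm, angles in rad, forces in N, time in s.
With the tool pointing down it reaches from about 325 to 900 mm from the base axis. Payload 3.5 kg.
Tool frame: the origin (TCP) lies on the centre line of the jaws, within the pads' length; the fingertips stand 25 mm ahead of it and the grasp point (between the pads) lies 6 mm ahead of it; z points along the fingers, y is the line along which they close (so a half turn about z gives the same grasp; the last joint's range is limited). The gripper opens to 85 mm and grips with 20 to 120 N. Pads are 22 mm wide; open, the fingers measure 114 mm over their backs; the gripper's body (76 mm by 85 mm) begins 54 mm behind the grasp point. The pads swing forward as they close: fully open they stand 13 mm farther back than shut.
Start: joints at [1.071, 0.276, -0.026, 1.268, 0, 1.467], TCP at [241.549, 576.434, 256.313] pointing down, gripper open.
Joint ranges: [-3.12, 3.12], [-0.85, 1.88], [-1.08, 1.24], [-1.95, 2.15], [-1.57, 1.53], [-3.14, 3.14]. Speed limits (rad/s): [2.57, 2.57, 3.14, 3.14, 3.14, 3.14].

### API

Orientations are given as a rotation vector (axis times angle).
In Python, from workcell import ctrl gives the robot as it stands.
- The arm moves only by the shell command python3 -m creep 'ROWS' [FORCE]. ROWS is JSON, a list of rows, each a list of 3 entries, a list of its own where there are three numbers: the opening, from -1 (shut) to 1 (fully open), then the shift along the tool's x, y, z in units of 100 mm (1.0 is 100 mm), then the turn about the tool's z in units of 60 degrees (1.0 is 60 degrees). A call has 1 to 20 rows; each row is the pose to reach, as a shift and turn from the pose commanded when the call began, along the tool's axes at that moment; what a row does not reach only later rows make up. A row lasts 1/8 s, in which the tool goes at most 62.5 mm and 10.7 degrees, less where a joint would pass 70% of its speed; a pose out of reach is approached as far as the arm can. A call with a number of a shift or a turn outside -1 to 1 is refused whole. A call with a gripper value outside its range is refused whole. The fingers move at their own pace and stop on an object; FORCE is the grip in N (left out, the last holds). Time passes only in rows, so rows that repeat a pose let the fingers close. It gives the time, the measured TCP pose, the force, the opening and the grip force at its end, in the units of the state.
- ctrl.read_state(): the state, without advancing time (a new reading comes with each control period).
- ctrl.grab_frame(name): name is "side" or "top" or "wrist"; returns a dict with "color" (480x640x3 uint8, blue, green, red), "fx", "fy", "cx", "cy" (pixels), "D" ([k1, k2, p1, p2, k3] as OpenCV has them; the pictures are not rectified), "rvec" (rotation vector, rad) and "tvec" (3), from world to camera coordinates, as OpenCV has them. Camera axes: x right, y down, z forward; pixel columns grow to the right and rows downward; lengths in mm; the calibration is good to about 2 mm. A picture is of the moment at which its call begins. There is no depth.
- ctrl.hand_in(): hands the job in; it is judged then, once.
Trained networks look in the newest picture that a camera, given by its name, has taken for a name from the list of things; names that differ only in an ending like _2 or _b are one class to them, and where a whole thing is asked for, a point or a joint stands for the part that bears it (a point fixed in the world has none). Each returns a list of dicts, best first, with "score" (0 to 1); they miss things now and then, are a little off and sometimes report something else, mostly with a low value. They report only what shows in the picture. A call takes as long as a camera call.
- ctrl.silhouettes(thing, camera): "mask" (480x640 bool, what is visible of it).
- ctrl.tip_of(thing, camera): "position" ([x, y, z] in mm, in the coordinates of the camera as it stood for that picture, good to about 4 mm: a listed point, or the origin of a listed thing).
The state is a dict: "t": time; "joint_pos": joint angles; "joint_velocities": joint speeds; "tau": joint torques, N m; "eef_pos": TCP position; "eef_rot": TCP orientation; "contact_force": force on the tool from outside, world axes, zero at the start; "moment": the same for the moment, N m; "grip_width": finger opening in mm; "grip_force": force on a finger pad.
Only numpy, scipy, OpenCV 4.12 (cv2) and the standard library are available. Lean on these libraries where they do the work, as an engineer would, in place of code of your own. Each camera call takes 0.05 s, during which the arm holds its last target. There are 200 camera calls.

### The job

Take the loaded scoop by its blue handle, lay its pouring lip on the rim of the orange funnel so that the sprung funnel gives a little, and keep it gently resting there as you tip it, so that all five black knobs go through the funnel into the jar. Then put the empty scoop back flat on the mat, right way up and clear of the stand. Do not spill, force the funnel, or disturb the jar, solder spool, brown bottle or tape roll.

Things in the scene. Friction and masses are not known exactly. Their poses are not given: they have to be found in the camera images.
- scoop: Pale aluminium parts scoop, loose, 0.2-0.3 kg, lies flat. Origin: centre of the tray's underside; x forward to the lip, y left, z up. Tray 92 (x) x 56, walls 3 thick, 40 high. In front an open chute, floor 3 thick, rises 18 deg to the lip at x = 95. Knobs start to slide out at about 30 deg of tip; 65 empties it. Blue handle at the rear.
- scoop_grip (a point): Grip point in mid-handle, at (-74.7, 0, 69) in the scoop's frame. Handle 14 thick along the scoop's y (grip across this), 26 wide, 78 long; rises from the rear wall and leans back 35 deg from vertical, along (-0.574, 0, 0.819), from 36 to 97 above the mat. A gripper in line with it is tilted 35 deg.
- scoop_lip (a point): Middle of the upper front edge of the scoop's pouring lip, at (95, 0, 18.5) in the scoop's frame. The underside of the chute 18 mm behind the lip is at (77, 0, 10.5).
- stand: Fixed funnel stand: grey base plate 135 x 110 x 8 with a steel column at +x (63 from the origin, 93 high) that carries the funnel. Origin: on the mat, straight under the funnel's and jar's common vertical axis.
- funnel_rim (a point): Centre of the top rim of the orange funnel, 160 above the mat when free; moves with the funnel. Rim 142 across outside, wall 3; below the rim an upright band 22 high, then a cone down to a spout 39 inside, whose end hangs 4 mm inside the jar's mouth.
- funnel (a joint): Height of the sprung funnel, m: 0 free at the top, -0.010 pressed fully down. It starts to give at about 1 N on the rim and takes about 2.6 N fully down (150 N/m). A dip or tap on the rim helps down knobs that hang in it. Grip the scoop hard (about 100 N): the rim can turn it in the fingers.
- jar: Narrow clear plastic jar, loose, standing upright on the stand's base plate under the funnel: 58 outside, 52 inside, 75 high, base 4 thick. Origin: centre of its underside, z up.
- knob_1: Black instrument knob with a white pointer mark, 19 across its skirt, 15 high, 12 g; origin: centre of its underside. Starts in the scoop's tray.
- knob_2: Black instrument knob with a white pointer mark, 19 across its skirt, 15 high, 12 g; origin: centre of its underside. Starts in the scoop's tray.
- knob_3: Black instrument knob with a white pointer mark, 19 across its skirt, 15 high, 12 g; origin: centre of its underside. Starts in the scoop's tray.
- knob_4: Black instrument knob with a white pointer mark, 19 across its skirt, 15 high, 12 g; origin: centre of its underside. Starts in the scoop's tray.
- knob_5: Black instrument knob with a white pointer mark, 19 across its skirt, 15 high, 12 g; origin: centre of its underside. Starts in the scoop's tray.
- solder_spool: Bystander: blue spool of solder wire, 55 across, 45 high, origin at the centre of its underside.
- flux_bottle: Bystander: brown dropper bottle, 30 across, 95 high, origin at the centre of its underside.
- insulating_tape: Bystander: black tape roll lying flat, 60 across, 19 high, origin at the centre of its underside.

How it is judged (in metres and radians):
On the way, in this order (a step that is already met when the one before it is completed fails the run):
1. the scoop, still level (within 20 degrees) and with all five knobs aboard, rests its lip on the funnel's rim: the lip is over the funnel and presses it down by more than 1 mm (contact force between scoop and stand above 0.4 N and value of joint funnel below -0.001 m and horizontal distance between scoop_lip and funnel_rim below 0.068 m and z of knob_1 in the frame of scoop between -0.005 and 0.06 m and x of knob_1 in the frame of scoop between -0.05 and 0.095 m and z of knob_2 in the frame of scoop between -0.005 and 0.06 m and x of knob_2 in the frame of scoop between -0.05 and 0.095 m and z of knob_3 in the frame of scoop between -0.005 and 0.06 m and x of knob_3 in the frame of scoop between -0.05 and 0.095 m and z of knob_4 in the frame of scoop between -0.005 and 0.06 m and x of knob_4 in the frame of scoop between -0.05 and 0.095 m and z of knob_5 in the frame of scoop between -0.005 and 0.06 m and x of knob_5 in the frame of scoop between -0.05 and 0.095 m and angle between scoop's own z axis and vertical below 0.35 rad), for 0.2 s.
2. still resting on the rim like that (funnel pressed down by more than 1 mm), the scoop is tipped more than 29 degrees (contact force between scoop and stand above 0.4 N and value of joint funnel below -0.001 m and horizontal distance between scoop_lip and funnel_rim below 0.068 m and angle between scoop's own z axis and vertical above 0.5 rad), for 0.2 s.
At the end, for the whole second after the job is handed in: All five knobs lie at rest inside the jar; the jar stands upright (within 6 degrees), within 12 mm of the stand's axis; the scoop lies flat on the mat, right way up (within 5 degrees), at rest, not touching the stand; the funnel is back up (horizontal distance between each of knob_1, knob_2, knob_3, knob_4, knob_5 and jar below 0.027 m and z of knob_1 in the frame of jar between -0.004 and 0.072 m and z of knob_2 in the frame of jar between -0.004 and 0.072 m and z of knob_3 in the frame of jar between -0.004 and 0.072 m and z of knob_4 in the frame of jar between -0.004 and 0.072 m and z of knob_5 in the frame of jar between -0.004 and 0.072 m and linear speed of each of knob_1, knob_2, knob_3, knob_4, knob_5 below 0.03 m/s and angle between jar's own z axis and vertical below 0.1 rad and horizontal distance between jar and stand below 0.012 m and angle between scoop's own z axis and vertical below 0.08 rad and height (world z) of scoop below 0.006 m and linear speed of scoop below 0.02 m/s and contact force between scoop and stand below 0.05 N and value of joint funnel above -0.001 m).
It fails at once if the scoop presses on the stand or its funnel with more than 25 N (contact force between scoop and stand above 25 N).
It fails at once if the jar is tipped more than 20 degrees (angle between jar's own z axis and vertical above 0.35 rad).
It fails at once if the solder spool is moved more than 30 mm or tipped over (distance of solder_spool from where it was at the start of the episode above 0.03 m or angle between solder_spool's own z axis and vertical above 0.5 rad).
It fails at once if the brown bottle is moved more than 30 mm or tipped over (distance of flux_bottle from where it was at the start of the episode above 0.03 m or angle between flux_bottle's own z axis and vertical above 0.5 rad).
It fails at once if the tape roll is moved more than 30 mm or tipped over (distance of insulating_tape from where it was at the start of the episode above 0.03 m or angle between insulating_tape's own z axis and vertical above 0.5 rad).
It also fails if it takes over 64 s, if anything falls off the work surface, if the arm or the gripper's body presses on something with over 40 N, if the wrist force passes 120 N, or if a joint passes its speed limit or range.

## Working session

There is one attempt and no reset: what is moved stays moved. The work goes in short steps, Python scripts to look and compute and a shell command to move; the robot and the scene stay as the last step left them, time stands still between calls to the robot, and variables do not carry over. Pictures are saved under pics/ and viewed, at most 10 in all, crops included, and the job is handed in when it is done.

```bash
ls; mkdir -p pics; cat > h.py <<'E'
import numpy as np,cv2
from workcell import ctrl
def K(f): return np.array([[f['fx'],0,f['cx']],[0,f['fy'],f['cy']],[0,0,1.]])
def w(f,p):
    R=cv2.Rodrigues(np.array(f['rvec'],float))[0]; return R.T@(np.array(p)-np.array(f['tvec']).ravel())
def find(cam,names):
    f=ctrl.grab_frame(cam)
    for n in names:
        try: print(cam,n,[(round(d['score'],2),w(f,d['position']).round(0).tolist()) for d in ctrl.tip_of(n,cam)][:6])
        except Exception as e: print(n,e)
    return f
E
python3 - <<'E'
from h import *
N="scoop scoop_grip scoop_lip stand funnel_rim jar solder_spool flux_bottle insulating_tape knob_1".split()
ims=[]
for c in('top','side','wrist'):
    f=find(c,N); cv2.imwrite(f'pics/{c}0.png',f['color'])
s=ctrl.read_state(); print(s)
E
python3 -m creep --help | head -30
```

```text
pics
top scoop [(0.65, [532.0, -178.0, -0.0])]
top scoop_grip [(0.76, [458.0, -167.0, 70.0]), (0.31, [536.0, -191.0, 5.0])]
top scoop_lip [(0.88, [627.0, -191.0, 20.0])]
top stand [(0.79, [647.0, 115.0, 1.0])]
top funnel_rim [(0.98, [651.0, 118.0, 158.0])]
top jar [(0.53, [646.0, 118.0, 7.0])]
top solder_spool [(0.59, [755.0, -151.0, 0.0]), (0.5, [650.0, 121.0, 160.0])]
top flux_bottle [(0.68, [738.0, 257.0, 3.0]), (0.65, [559.0, -182.0, 5.0])]
top insulating_tape [(0.83, [380.0, 32.0, -2.0])]
top knob_1 [(0.61, [533.0, -191.0, 4.0]), (0.5, [555.0, -181.0, 2.0]), (0.43, [512.0, -188.0, 1.0]), (0.42, [507.0, -163.0, 2.0]), (0.42, [531.0, -168.0, 5.0])]
side scoop [(0.93, [535.0, -175.0, -0.0])]
side scoop_grip [(0.77, [459.0, -171.0, 67.0])]
side scoop_lip [(0.94, [628.0, -187.0, 16.0])]
side stand [(0.68, [649.0, 117.0, -1.0])]
side funnel_rim [(0.86, [645.0, 119.0, 165.0])]
side jar [(0.94, [646.0, 118.0, 8.0])]
side solder_spool [(0.43, [756.0, -151.0, 0.0])]
side flux_bottle [(0.88, [739.0, 261.0, -3.0])]
side insulating_tape [(0.87, [379.0, 28.0, -1.0])]
side knob_1 [(0.61, [646.
[... 256 characters left out ...]
6378203e-01, -2.63763214e-02,  1.26798035e+00,
        2.17325761e-05,  1.46739555e+00]), 'joint_velocities': array([ 7.52433881e-05, -2.72151412e-04,  7.91362493e-04, -7.61248857e-05,
       -9.22846467e-04,  1.86846734e-03]), 'tau': array([-1.40923115e-03, -4.45471537e+01,  2.95552415e+01,  1.12321017e-03,
       -1.87597088e-04,  1.16521107e-06]), 'eef_pos': array([241.5506832 , 576.45374905, 256.33802181]), 'eef_rot': array([-6.19198047e-01, -3.07996470e+00, -1.02315525e-04]), 'contact_force': array([ 0.12847424, -0.17330908, -0.41778801]), 'moment': array([-0.03228045,  0.01373794, -0.01099651]), 'grip_force': 0.0, 'grip_width': 85.36887042606834}invalid input: not JSON, or not a number
```

```bash
python3 - <<'E'
import cv2,numpy as np
a=cv2.imread('pics/top0.png');b=cv2.imread('pics/side0.png')
cv2.imwrite('pics/both0.png',cv2.resize(np.vstack([a,b]),(450,600)) if 0 else cv2.resize(np.hstack([a,b]),(800,300)))
E
```

```text
(no output)
```

View pics/top0.png

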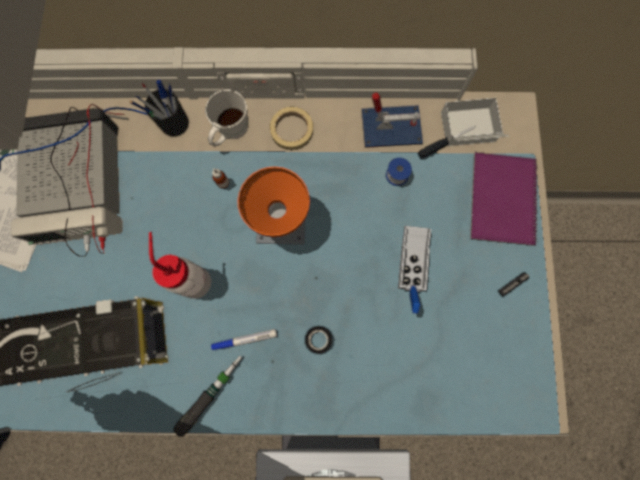

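View pics/side0.png

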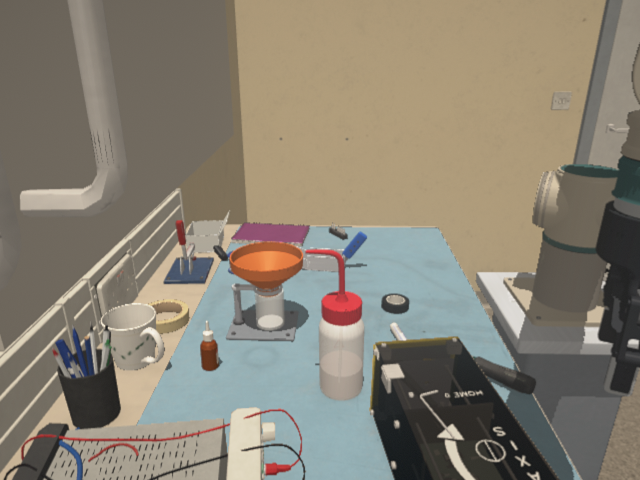

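```bash
cat >> h.py <<'E'
from scipy.spatial.transform import Rotation as Ro
def to(p,yaw):
    "shift (tool axes,100mm) and turn (60deg) to reach TCP p with tool y || horizontal dir yaw+90"
    s=ctrl.read_state(); R=Ro.from_rotvec(s['eef_rot']).as_matrix()
    d=R.T@(np.array(p)-s['eef_pos'])
    y=np.degrees(np.arctan2(R[1,1],R[0,1]))
    # tool z down: positive turn lowers world yaw
    t=(-(yaw+90-y)+90)%180-90
    print('p',s['eef_pos'].round(1),'tooly',y.round(1),'z',R[:,2].round(3),'shift/100',(d/100).round(3),'turn',round(t/60,3),'or',round((t-180*np.sign(t))/60,3),'j6',s['joint_pos'].round(2),'t',s['t'])
E
python3 - <<'E'
from h import *
to([461,-169,256],-7)
to([461,-169,160],-7)
E
```

```text
p [241.6 576.5 256.3] tooly 67.3 z [ 0.  0. -1.] shift/100 [-4.905e+00 -6.027e+00  3.000e-03] turn -0.262 or 2.738 j6 [ 1.07  0.28 -0.03  1.27  0.    1.47] t 1.65
p [241.6 576.5 256.3] tooly 67.3 z [ 0.  0. -1.] shift/100 [-4.905 -6.027  0.963] turn -0.262 or 2.738 j6 [ 1.07  0.28 -0.03  1.27  0.    1.47] t 1.65
```

```bash
for_=1; python3 -m creep '[[1,[-0.4,-0.45,0],0],[1,[-0.8,-0.95,0],-0.13],[1,[-0.82,-1.0,0],-0.26]]'
python3 -m creep '[[1,[-0.4,-0.45,0],0],[1,[-0.8,-0.95,0],0],[1,[-0.82,-1.0,0],0]]'; python3 - <<'E'
from h import *
to([461,-169,160],-7)
E
```

```text
t: 2.02
eef_pos: [278.6, 449.0, 256.0]
eef_rot: [-0.194, -3.135, 0.003]
contact_force: [0.4, 1.0, 0.7]
grip_width: 85.3
grip_force: 0.0
t: 2.4
eef_pos: [348.9, 340.5, 256.5]
eef_rot: [0.203, 3.135, -0.001]
contact_force: [-0.5, 0.3, -0.2]
grip_width: 85.2
grip_force: 0.0
p [348.9 340.5 256.5] tooly 82.6 z [ 0. -0. -1.] shift/100 [-1.769 -4.908  0.967] turn -0.007 or 2.993 j6 [ 0.64  0.03 -0.31  1.22 -0.    0.77] t 2.4
```

```bash
python3 -m creep '[[1,[-0.2,-0.5,0],0],[1,[-0.4,-1.0,0],0]]' >/dev/null
python3 -m creep '[[1,[-0.2,-0.5,0],0],[1,[-0.4,-1.0,0],0]]' >/dev/null
python3 -m creep '[[1,[-0.2,-0.5,0],0],[1,[-0.4,-1.0,0],0]]' >/dev/null
python3 -m creep '[[1,[-0.2,-0.5,0],0],[1,[-0.4,-1.0,0],0]]' >/dev/null
python3 -m creep '[[1,[-0.1,-0.5,0.1],0],[1,[-0.15,-0.85,0.3],0],[1,[-0.15,-0.85,0.4],0],[1,[-0.15,-0.85,0.4],0]]'
python3 - <<'E'
from h import *
to([461,-169,160],-7)
for c in('wrist','top','side'):
    f=find(c,['scoop','scoop_grip','scoop_lip','funnel_rim','stand']); cv2.imwrite(f'pics/{c}1.png',f['color'])
E
```

```text
t: 3.9
eef_pos: [460.3, -158.7, 215.4]
eef_rot: [-0.194, -3.133, -0.003]
contact_force: [0.4, -0.6, 0.8]
grip_width: 85.4
grip_force: 0.0
p [ 460.3 -158.7  215.4] tooly 82.9 z [-0.002  0.002 -1.   ] shift/100 [-0.021 -0.102  0.553] turn -0.002 or 2.998 j6 [-0.47  0.06 -0.37  1.14  0.   -0.34] t 3.9
wrist scoop [(0.85, [533.0, -175.0, 2.0]), (0.51, [534.0, -189.0, -1.0])]
wrist scoop_grip [(0.64, [460.0, -167.0, 69.0])]
wrist scoop_lip [(0.69, [632.0, -186.0, 19.0])]
wrist funnel_rim []
wrist stand [(0.6, [643.0, 123.0, 5.0])]
top scoop [(0.88, [532.0, -176.0, -4.0])]
top scoop_grip [(0.55, [459.0, -169.0, 67.0]), (0.25, [649.0, 119.0, 158.0])]
top scoop_lip [(0.88, [625.0, -189.0, 17.0])]
top funnel_rim [(0.63, [652.0, 116.0, 160.0])]
top stand [(0.73, [646.0, 116.0, 1.0])]
side scoop [(0.73, [533.0, -173.0, -0.0])]
side scoop_grip [(0.91, [460.0, -170.0, 67.0])]
side scoop_lip [(0.83, [625.0, -186.0, 18.0])]
side funnel_rim [(0.93, [646.0, 120.0, 158.0]), (0.47, [647.0, 120.0, -1.0])]
side stand [(0.97, [648.0, 123.0, -1.0]), (0.48, [382.0, 28.0, -0.0])]
```

View pics/wrist1.png

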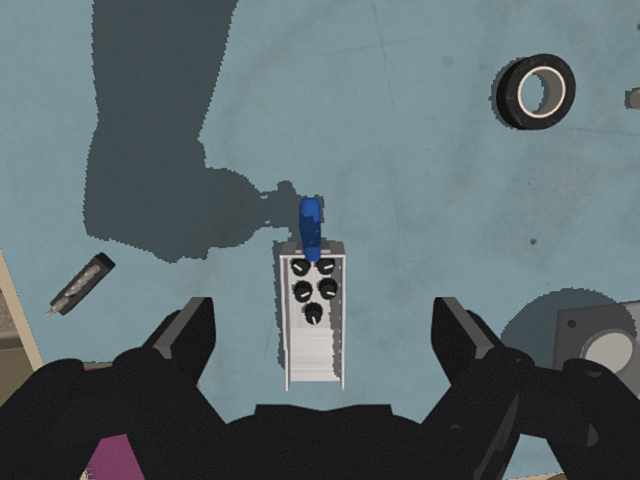

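```bash
python3 -m creep '[[1,[-0.03,-0.1,0.5],0],[1,[-0.03,-0.1,1.0],0],[1,[-0.03,-0.1,1.0],0]]'
python3 - <<'E'
from h import *
to([462,-169,71],-6.7)
E
```

```text
t: 5.18
eef_pos: [458.9, -168.4, 112.8]
eef_rot: [-0.195, -3.127, -0.006]
contact_force: [-0.5, -0.6, 1.0]
grip_width: 85.5
grip_force: 0.0
p [ 458.9 -168.4  112.8] tooly 82.8 z [-0.009  0.005 -1.   ] shift/100 [-0.036 -0.004  0.417] turn -0.008 or 2.992 j6 [-0.48  0.17 -0.49  0.92  0.   -0.36] t 5.175
```

```bash
python3 -m creep '[[1,[-0.03,0,0.42],0],[1,[-0.03,0,0.42],0],[-1,[-0.03,0,0.42],0],[-1,[-0.03,0,0.42],0],[-1,[-0.03,0,0.42],0],[-1,[-0.03,0,0.42],0],[-1,[-0.03,0,0.42],0],[-1,[-0.03,0,0.42],0],[-1,[-0.03,0,0.42],0],[-1,[-0.03,0,0.42],0]]' 110
python3 - <<'E'
from h import *
to([462,-169,71],-6.7)
E
```

```text
t: 6.42
eef_pos: [466.2, -170.6, 75.3]
eef_rot: [0.195, 3.134, 0.0]
contact_force: [0.5, 1.1, 5.9]
grip_width: 12.6
grip_force: 107.5
p [ 466.2 -170.6   75.3] tooly 82.9 z [ 0.001  0.    -1.   ] shift/100 [0.044 0.011 0.043] turn -0.007 or 2.993 j6 [-0.48  0.22 -0.52  0.83  0.   -0.36] t 6.425
```

```bash
python3 -m creep '[[-1,[0,0,-0.08],0],[-1,[0,0,-0.16],0],[-1,[0,0,-0.2],0],[-1,[0,0,-0.2],0]]' 110
cat >> h.py <<'E'
def tilt(cams=('side','top','wrist')):
    P=[]
    for c in cams:
        f=ctrl.grab_frame(c); q=[]
        for n in ('scoop','scoop_grip','scoop_lip'):
            r=ctrl.tip_of(n,c); q.append(w(f,r[0]['position']) if r and r[0]['score']>.4 else np.full(3,np.nan))
        q=np.array(q); P.append(q)
        d=q[2]-q[1]; 
        print(c,q.round(0).tolist(),'tip(grip-lip)',round(np.degrees(np.arctan2(-d[2],np.hypot(*d[:2])))-16.6,1),'tip(orig-lip)',round(np.degrees(np.arctan2(-(q[2]-q[0])[2],np.hypot(*(q[2]-q[0])[:2])))+11.1,1))
    s=ctrl.read_state(); print('tcp',s['eef_pos'].round(1),'F',s['contact_force'].round(1),'M',s['moment'].round(2),'w',round(s['grip_width'],1),'t',s['t'])
E
python3 -c "
from h import *
tilt()"
python3 -m creep '[[-1,[0,0,0],0],[-1,[0,0,0],0],[-1,[0,0,0],0]]' 20
python3 -c "
from h import *
tilt()"
```

```text
t: 6.92
eef_pos: [465.8, -170.7, 94.6]
eef_rot: [0.196, 3.135, -0.0]
contact_force: [0.7, -0.2, -3.9]
grip_width: 12.2
grip_force: 107.6
side [[531.0, -171.0, 20.0], [460.0, -171.0, 84.0], [621.0, -190.0, 34.0]] tip(grip-lip) 0.3 tip(orig-lip) 2.2
top [[530.0, -180.0, 17.0], [456.0, -170.0, 86.0], [624.0, -191.0, 34.0]] tip(grip-lip) 0.3 tip(orig-lip) 0.7
wrist [[535.0, -178.0, 19.0], [nan, nan, nan], [nan, nan, nan]] tip(grip-lip) nan tip(orig-lip) nan
tcp [ 465.5 -170.5   94.2] F [ 0.3  0.4 -2.8] M [0.01 0.11 0.02] w 12.6 t 7.525
t: 7.9
eef_pos: [465.6, -170.5, 94.3]
eef_rot: [0.195, 3.135, 0.0]
contact_force: [0.5, -0.1, -3.1]
grip_width: 12.1
grip_force: 107.6
side [[534.0, -179.0, 18.0], [461.0, -170.0, 86.0], [626.0, -189.0, 37.0]] tip(grip-lip) -0.2 tip(orig-lip) 0.0
top [[530.0, -180.0, 17.0], [531.0, -195.0, 22.0], [626.0, -190.0, 39.0]] tip(grip-lip) -27.1 tip(orig-lip) -2.1
wrist [[531.0, -178.0, 20.0], [532.0, -164.0, 23.0], [nan, nan, nan]] tip(grip-lip) nan tip(orig-lip) nan
tcp [ 465.6 -170.5   94.3] F [ 0.1  0.1 -3.4] M [0.01 0.21 0.01] w 12.3 t 8.5
```

```bash
python3 -m creep '[[-0.85,[0,0,0],0],[-0.85,[0,0,0],0]]' 20
python3 -m creep '[[-0.74,[0,0,0],0],[-0.74,[0,0,0],0]]' 20
python3 -c "
from h import *
tilt(['side'])"
```

```text
t: 8.75
eef_pos: [465.6, -170.5, 94.3]
eef_rot: [0.196, 3.135, 0.0]
contact_force: [-0.5, -1.3, -3.0]
grip_width: 12.2
grip_force: 107.8
t: 9.0
eef_pos: [465.6, -170.5, 94.3]
eef_rot: [-0.196, -3.135, 0.0]
contact_force: [0.3, 0.1, -3.7]
grip_width: 12.3
grip_force: 107.6
side [[533.0, -176.0, 19.0], [461.0, -171.0, 87.0], [627.0, -189.0, 38.0]] tip(grip-lip) -0.0 tip(orig-lip) -0.2
tcp [ 465.6 -170.5   94.3] F [-0.2  0.4 -2.4] M [-0.    0.19  0.  ] w 12.4 t 9.2
```

```bash
python3 -m creep '[[-0.70,[0,0,0],0]]' 20
python3 -m creep '[[-0.69,[0,0,0],0]]' 20
python3 -m creep '[[-0.68,[0,0,0],0]]' 20
python3 -c "
from h import *
tilt(['side'])"
```

```text
t: 9.32
eef_pos: [465.6, -170.6, 94.3]
eef_rot: [-0.195, -3.135, 0.0]
contact_force: [0.5, -0.0, -3.4]
grip_width: 13.3
grip_force: 63.8
t: 9.45
eef_pos: [465.6, -170.5, 94.3]
eef_rot: [-0.195, -3.135, 0.0]
contact_force: [0.6, -0.2, -3.7]
grip_width: 13.3
grip_force: 40.9
t: 9.57
eef_pos: [465.9, -170.6, 94.4]
eef_rot: [0.195, 3.135, -0.0]
contact_force: [-0.3, -0.7, -3.5]
grip_width: 13.6
grip_force: 18.1
side [[526.0, -174.0, 12.0], [458.0, -175.0, 86.0], [618.0, -188.0, 17.0]] tip(grip-lip) 6.5 tip(orig-lip) 7.9
tcp [ 465.8 -170.7   94.6] F [-0.6  1.  -1.2] M [0.05 0.1  0.04] w 13.8 t 9.775
```

```bash
python3 -m creep '[[-0.68,[0,0,0.1],0],[-0.68,[0,0,0.2],0],[-0.68,[0,0,0.2],0],[-0.75,[0,0,0.2],0],[-1,[0,0,0.2],0],[-1,[0,0,0.2],0],[-1,[0,0,0.2],0]]' 110
python3 -m creep '[[-1,[0,0,-0.15],0],[-1,[0,0,-0.4],0],[-1,[0,0,-0.7],0],[-1,[0,0,-0.95],0],[-1,[0,0,-1],0]]' 110
python3 -m creep '[[-1,[0,0,-0.2],0],[-1,[0,0,-0.5],0],[-1,[0,0,-0.8],0],[-1,[0,0,-0.9],0],[-1,[0,0,-0.9],0]]' 110
python3 -c "
from h import *
tilt(['side','top']); to([439,143,265],-6.7)"
```

```text
t: 10.65
eef_pos: [465.3, -170.3, 74.0]
eef_rot: [-0.195, -3.135, -0.0]
contact_force: [0.2, -0.6, -3.2]
grip_width: 12.6
grip_force: 107.4
t: 11.28
eef_pos: [467.3, -171.4, 177.3]
eef_rot: [0.195, 3.13, -0.004]
contact_force: [-0.0, 0.4, -3.2]
grip_width: 12.3
grip_force: 107.6
t: 11.9
eef_pos: [465.6, -170.6, 264.1]
eef_rot: [0.195, 3.135, -0.0]
contact_force: [0.4, 0.6, -3.1]
grip_width: 12.3
grip_force: 107.5
side [[530.0, -178.0, 190.0], [459.0, -171.0, 259.0], [624.0, -190.0, 212.0]] tip(grip-lip) -0.9 tip(orig-lip) -2.1
top [[649.0, 117.0, 161.0], [455.0, -169.0, 257.0], [624.0, -194.0, 207.0]] tip(grip-lip) -0.4 tip(orig-lip) 2.6
tcp [ 465.2 -170.4  263.5] F [-0.7  0.4 -3.4] M [0.03 0.14 0.04] w 12.6 t 12.3
p [ 465.2 -170.4  263.5] tooly 82.9 z [-0.001  0.001 -1.   ] shift/100 [ 0.65   3.077 -0.012] turn -0.007 or 2.993 j6 [-0.48  0.04 -0.29  1.24 -0.   -0.36] t 12.3
```

```bash
python3 -m creep '[[-1,[0.03,0.15,0],0],[-1,[0.07,0.4,0],0],[-1,[0.14,0.7,0],0],[-1,[0.2,1.0,0],0]]' 110 >/dev/null
python3 -m creep '[[-1,[0.06,0.3,0],0],[-1,[0.13,0.6,0],0],[-1,[0.2,0.9,0],0],[-1,[0.22,1.0,0],0]]' 110 >/dev/null
python3 -m creep '[[-1,[0.06,0.3,0],0],[-1,[0.13,0.6,0],0],[-1,[0.2,0.85,0],0],[-1,[0.23,1.0,0],0],[-1,[0.23,1.0,0],0],[-1,[0.23,1.0,0],0]]' 110
python3 - <<'E'
from h import *
tilt(['side','top']); f=find('side',['funnel_rim']); cv2.imwrite('pics/s2.png',f['color'])
g=find('top',['funnel_rim']);cv2.imwrite('pics/c2.png',np.hstack([cv2.resize(f['color'][120:360,180:480],(400,320)),cv2.resize(g['color'][100:340,150:450],(400,320))]))
to([439,143,230],-6.7)
E
```

```text
t: 14.05
eef_pos: [438.5, 134.6, 264.3]
eef_rot: [0.196, 3.135, -0.001]
contact_force: [0.2, 0.5, -3.7]
grip_width: 12.4
grip_force: 107.8
side [[505.0, 130.0, 192.0], [430.0, 129.0, 257.0], [594.0, 114.0, 211.0]] tip(grip-lip) -1.2 tip(orig-lip) -0.5
top [[502.0, 124.0, 188.0], [nan, nan, nan], [597.0, 111.0, 211.0]] tip(grip-lip) nan tip(orig-lip) -1.9
tcp [438.4 134.9 264.3] F [-0.5 -0.2 -2.9] M [0.06 0.21 0.  ] w 12.3 t 14.45
side funnel_rim [(0.79, [645.0, 121.0, 161.0])]
top funnel_rim [(0.61, [651.0, 119.0, 163.0])]
p [438.4 135.2 264.3] tooly 82.9 z [-0. -0. -1.] shift/100 [0.003 0.079 0.343] turn -0.007 or 2.993 j6 [ 0.16 -0.03 -0.36  1.24 -0.    0.28] t 14.65
```

View pics/c2.png

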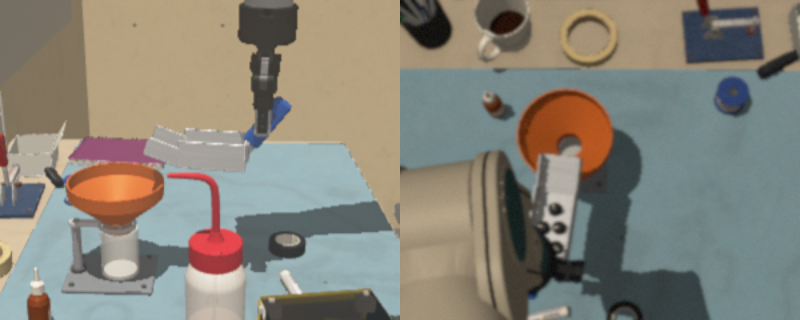

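```bash
python3 -m creep '[[-1,[-0.03,0.08,0.05],0],[-1,[-0.05,0.12,0.15],0],[-1,[-0.05,0.12,0.25],0],[-1,[-0.05,0.12,0.34],0],[-1,[-0.05,0.12,0.34],0]]' 110
python3 -m creep '[[-1,[0,0,0.03],0],[-1,[0,0,0.05],0],[-1,[0,0,0.05],0]]' 110
python3 -m creep '[[-1,[0,0,0.02],0],[-1,[0,0,0.02],0],[-1,[0,0,0.02],0]]' 110
python3 -c "
from h import *
tilt(['side'])"
```

```text
t: 15.28
eef_pos: [443.8, 146.3, 229.0]
eef_rot: [-0.195, -3.133, 0.001]
contact_force: [-0.3, -0.4, -2.8]
grip_width: 12.4
grip_force: 107.9
t: 15.65
eef_pos: [444.9, 146.5, 225.4]
eef_rot: [0.196, 3.135, 0.0]
contact_force: [0.7, 0.1, -3.0]
grip_width: 12.3
grip_force: 107.8
t: 16.02
eef_pos: [445.0, 146.5, 223.5]
eef_rot: [0.195, 3.135, 0.0]
contact_force: [-0.4, -0.4, -1.6]
grip_width: 12.1
grip_force: 107.9
side [[511.0, 145.0, 152.0], [438.0, 148.0, 215.0], [606.0, 125.0, 171.0]] tip(grip-lip) -2.1 tip(orig-lip) 0.0
tcp [445.  146.5 223.5] F [ 0.9 -0.9 -2.4] M [0.02 0.04 0.  ] w 12.8 t 16.225
```

```bash
python3 -m creep '[[-1,[0,0,0.015],0],[-1,[0,0,0.03],0],[-1,[0,0,0.03],0],[-1,[0,0,0.03],0]]' 110
python3 - <<'E'
from h import *
tilt(['side']); f=find('side',['funnel_rim']);g=find('top',['funnel_rim'])
cv2.imwrite('pics/c3.png',np.hstack([cv2.resize(f['color'][180:300,200:350],(400,320)),cv2.resize(g['color'][140:260,200:350],(400,320))]))
E
```

```text
t: 16.73
eef_pos: [444.8, 146.5, 220.3]
eef_rot: [-0.196, -3.135, 0.0]
contact_force: [-0.2, 0.6, -1.6]
grip_width: 12.4
grip_force: 107.9
side [[510.0, 141.0, 149.0], [437.0, 141.0, 214.0], [604.0, 127.0, 166.0]] tip(grip-lip) -0.7 tip(orig-lip) 0.7
tcp [444.8 146.5 220.3] F [-0.  -0.  -2.5] M [ 0.02  0.06 -0.08] w 12.2 t 16.925
side funnel_rim [(0.86, [646.0, 120.0, 157.0]), (0.61, [645.0, 120.0, 2.0])]
top funnel_rim [(0.79, [651.0, 118.0, 155.0])]
```

View pics/c3.png

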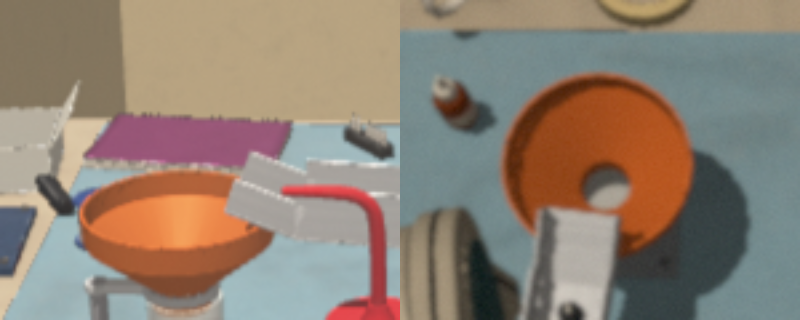

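```bash
python3 -m creep '[[-0.68,[0,0,0],0],[-0.68,[-0.03,0,-0.06],0],[-0.68,[-0.07,0,-0.13],0],[-0.68,[-0.11,0,-0.2],0],[-0.68,[-0.16,0,-0.26],0],[-0.68,[-0.21,0,-0.33],0],[-0.68,[-0.26,0,-0.39],0],[-0.68,[-0.31,0,-0.45],0],[-0.68,[-0.37,0,-0.5],0],[-0.68,[-0.43,0,-0.55],0],[-0.68,[-0.49,0,-0.6],0],[-0.68,[-0.56,0,-0.65],0],[-0.68,[-0.56,0,-0.65],0],[-0.8,[-0.56,0,-0.65],0],[-1,[-0.56,0,-0.65],0],[-1,[-0.56,0,-0.65],0]]' 110
python3 - <<'E'
from h import *
tilt(['side','top']); f=find('side',['funnel_rim','knob_1']);g=find('top',['funnel_rim'])
cv2.imwrite('pics/c4.png',np.hstack([cv2.resize(f['color'][120:300,200:425],(400,320)),cv2.resize(g['color'][120:300,150:375],(400,320))]))
E
```

```text
t: 19.12
eef_pos: [500.3, 139.6, 285.4]
eef_rot: [0.195, 3.135, -0.0]
contact_force: [-0.1, 0.5, -1.6]
grip_width: 12.4
grip_force: 107.1
side [[522.0, 141.0, 186.0], [492.0, 136.0, 281.0], [614.0, 123.0, 154.0]] tip(grip-lip) 29.5 tip(orig-lip) 30.0
top [[519.0, 140.0, 181.0], [491.0, 141.0, 280.0], [612.0, 121.0, 157.0]] tip(grip-lip) 28.5 tip(orig-lip) 25.5
tcp [500.4 139.6 285.4] F [-0.4  0.  -2. ] M [-0.03  0.    0.03] w 12.6 t 19.525
side funnel_rim [(0.8, [645.0, 118.0, 159.0])]
side knob_1 [(0.65, [493.0, 139.0, 281.0]), (0.55, [378.0, 29.0, -3.0])]
top funnel_rim [(0.86, [654.0, 119.0, 160.0])]
```

View pics/c4.png

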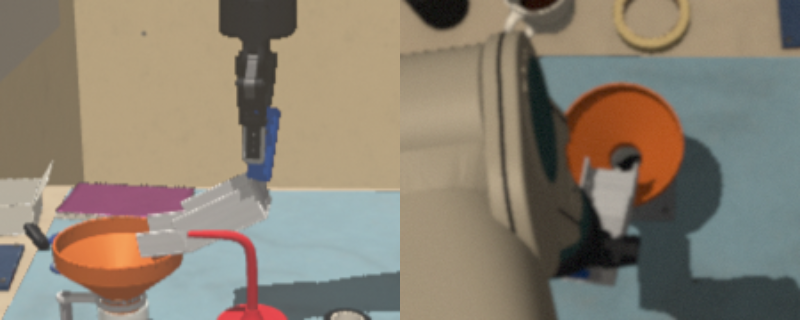

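```bash
python3 -m creep '[[-0.68,[0,0,0],0],[-0.68,[-0.05,0,-0.03],0],[-0.68,[-0.1,0,-0.07],0],[-0.68,[-0.15,0,-0.1],0],[-0.68,[-0.19,0,-0.12],0],[-0.68,[-0.19,0,-0.12],0],[-0.8,[-0.19,0,-0.12],0],[-1,[-0.19,0,-0.12],0],[-1,[-0.19,0,-0.09],0],[-1,[-0.19,0,-0.07],0],[-1,[-0.19,0,-0.07],0],[-1,[-0.19,0,-0.07],0]]' 110
python3 - <<'E'
from h import *
tilt(['side','top']); f=find('side',['funnel_rim']);g=find('top',['funnel_rim'])
E
```

```text
t: 21.28
eef_pos: [519.2, 137.2, 292.3]
eef_rot: [-0.196, -3.135, 0.0]
contact_force: [-0.2, 0.3, -1.9]
grip_width: 12.7
grip_force: 107.1
side [[542.0, 139.0, 193.0], [nan, nan, nan], [nan, nan, nan]] tip(grip-lip) nan tip(orig-lip) nan
top [[540.0, 135.0, 193.0], [506.0, 136.0, 287.0], [632.0, 121.0, 164.0]] tip(grip-lip) 27.7 tip(orig-lip) 28.7
tcp [519.3 137.2 292.4] F [ 0.4 -0.3 -3.3] M [0.02 0.02 0.  ] w 12.6 t 21.675
side funnel_rim [(0.63, [645.0, 120.0, 161.0]), (0.5, [635.0, 123.0, 161.0])]
top funnel_rim [(0.64, [649.0, 120.0, 161.0])]
```

```bash
python3 -m creep '[[-1,[0.1,0,0],0],[-1,[0.2,0,0],0],[-1,[0.2,0,0],0],[-0.68,[0.2,0,0],0],[-0.675,[0.2,0,0],0],[-0.675,[0.2,0,0],0]]' 110
python3 - <<'E'
from h import *
tilt(['side','top']); f=find('side',['funnel_rim']);g=find('wrist',['knob_1'])
cv2.imwrite('pics/c5.png',np.hstack([cv2.resize(f['color'][120:300,200:425],(400,320)),cv2.resize(g['color'],(400,320))]))
E
```

```text
t: 22.62
eef_pos: [499.9, 139.6, 292.5]
eef_rot: [0.196, 3.135, 0.0]
contact_force: [-0.1, 0.4, -2.4]
grip_width: 14.1
grip_force: 6.8
side [[516.0, 140.0, 190.0], [493.0, 138.0, 286.0], [605.0, 126.0, 152.0]] tip(grip-lip) 33.1 tip(orig-lip) 33.6
top [[nan, nan, nan], [489.0, 139.0, 290.0], [605.0, 124.0, 157.0]] tip(grip-lip) 32.1 tip(orig-lip) nan
tcp [499.5 139.7 292.4] F [ 1.2  0.3 -1.7] M [-0.05 -0.09 -0.03] w 14.1 t 23.025
side funnel_rim [(0.86, [646.0, 117.0, 162.0])]
wrist knob_1 []
```

View pics/c5.png

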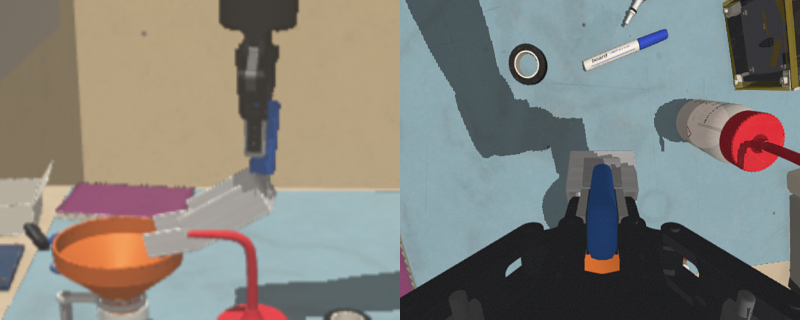

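```bash
python3 -m creep '[[-0.75,[0,0,0],0],[-1,[0,0,0],0],[-1,[0,0,0],0],[-1,[0,0,0.02],0],[-1,[0,0,0.04],0],[-1,[0,0,0.06],0],[-1,[0,0,0.06],0],[-1,[0,0,0.06],0],[-1,[0,0,0.06],0]]' 110
python3 - <<'E'
from h import *
tilt(['side','top']); f=find('side',['funnel_rim']);f=find('top',['funnel_rim'])
E
```

```text
t: 24.35
eef_pos: [499.5, 139.7, 286.4]
eef_rot: [0.195, 3.135, 0.0]
contact_force: [-0.1, 0.5, -0.4]
grip_width: 12.2
grip_force: 107.1
side [[517.0, 138.0, 184.0], [491.0, 140.0, 280.0], [607.0, 126.0, 150.0]] tip(grip-lip) 31.5 tip(orig-lip) 31.9
top [[515.0, 134.0, 183.0], [489.0, 139.0, 282.0], [604.0, 121.0, 149.0]] tip(grip-lip) 32.1 tip(orig-lip) 31.8
tcp [499.4 139.7 286.4] F [-0.8 -0.1 -1.3] M [ 0.02 -0.21 -0.07] w 12.5 t 24.75
side funnel_rim [(0.73, [645.0, 119.0, 156.0])]
top funnel_rim [(0.79, [648.0, 120.0, 154.0])]
```

```bash
python3 -m creep '[[-0.68,[0,0,0],0],[-0.675,[0,0,-0.05],0],[-0.675,[-0.05,0,-0.1],0],[-0.675,[-0.1,0,-0.14],0],[-0.675,[-0.16,0,-0.18],0],[-0.675,[-0.22,0,-0.22],0],[-0.675,[-0.28,0,-0.26],0],[-0.675,[-0.34,0,-0.29],0],[-0.675,[-0.4,0,-0.32],0],[-0.675,[-0.46,0,-0.35],0],[-0.675,[-0.52,0,-0.38],0],[-0.675,[-0.58,0,-0.4],0],[-0.675,[-0.64,0,-0.42],0],[-0.675,[-0.64,0,-0.42],0]]' 110
python3 - <<'E'
from h import *
tilt(['side','top']); f=find('side',['funnel_rim']);g=find('top',['funnel_rim','knob_1'])
cv2.imwrite('pics/c6.png',np.hstack([cv2.resize(f['color'][120:300,200:425],(400,320)),cv2.resize(g['color'][120:300,150:375],(400,320))]))
E
```

```text
t: 26.7
eef_pos: [563.4, 131.6, 328.4]
eef_rot: [0.196, 3.135, 0.0]
contact_force: [-0.3, -0.1, -2.3]
grip_width: 13.8
grip_force: 7.0
side [[562.0, 136.0, 220.0], [555.0, 129.0, 323.0], [644.0, 121.0, 170.0]] tip(grip-lip) 43.1 tip(orig-lip) 42.1
top [[563.0, 129.0, 219.0], [553.0, 134.0, 323.0], [640.0, 120.0, 174.0]] tip(grip-lip) 43.0 tip(orig-lip) 41.4
tcp [562.7 131.7 328.3] F [-0.2  0.1 -2.4] M [-0.02  0.05  0.01] w 14.0 t 27.1
side funnel_rim [(0.93, [642.0, 118.0, 161.0])]
top funnel_rim []
top knob_1 []
```

View pics/c6.png

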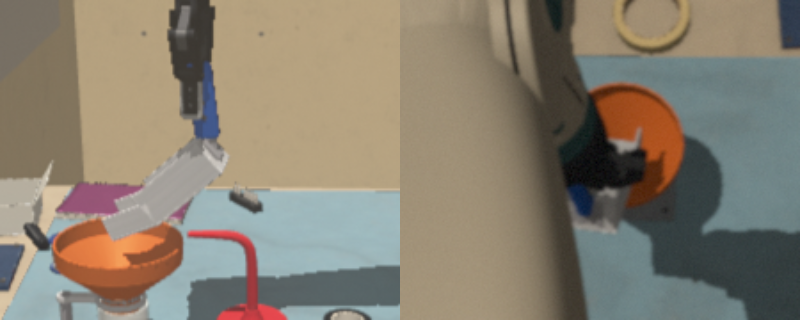

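```bash
python3 -m creep '[[-0.675,[-0.15,0.02,0.08],0],[-0.675,[-0.3,0.04,0.22],0],[-0.675,[-0.42,0.05,0.25],0],[-0.675,[-0.52,0.05,0.25],0],[-0.675,[-0.6,0.05,0.25],0],[-0.675,[-0.66,0.05,0.24],0],[-0.675,[-0.72,0.05,0.22],0],[-0.675,[-0.78,0.05,0.2],0],[-0.675,[-0.84,0.05,0.17],0],[-0.675,[-0.9,0.05,0.13],0],[-0.675,[-0.96,0.05,0.09],0],[-0.675,[-1,0.05,0.06],0],[-0.675,[-1,0.05,0.06],0]]' 110
python3 - <<'E'
from h import *
tilt(['side','top']); f=find('side',['funnel_rim']);g=find('top',['funnel_rim','knob_1'])
cv2.imwrite('pics/c7.png',np.hstack([cv2.resize(f['color'][120:300,200:425],(400,320)),cv2.resize(g['color'][120:300,150:375],(400,320))]))
E
```

```text
t: 28.98
eef_pos: [663.3, 124.2, 322.8]
eef_rot: [0.196, 3.134, 0.0]
contact_force: [-0.1, -0.3, -1.6]
grip_width: 13.9
grip_force: 7.4
side [[631.0, 132.0, 216.0], [652.0, 126.0, 316.0], [690.0, 120.0, 145.0]] tip(grip-lip) 60.8 tip(orig-lip) 61.0
top [[629.0, 125.0, 215.0], [649.0, 124.0, 317.0], [689.0, 119.0, 146.0]] tip(grip-lip) 60.1 tip(orig-lip) 59.6
tcp [662.6 124.3 322.2] F [-0.2  0.  -1.8] M [-0.03  0.07 -0.02] w 14.1 t 29.375
side funnel_rim [(0.94, [646.0, 119.0, 162.0])]
top funnel_rim [(0.47, [662.0, 131.0, 23.0])]
top knob_1 [(0.51, [662.0, 117.0, 24.0]), (0.41, [659.0, 132.0, 22.0])]
```

View pics/c7.png

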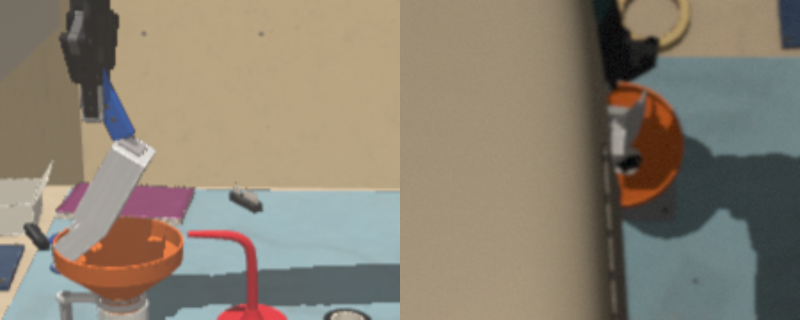

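```bash
python3 -m creep '[[-0.675,[-0.08,0,0],0],[-0.675,[-0.16,0,0],0],[-0.675,[-0.24,0,0],0],[-0.675,[-0.32,0,-0.02],0],[-0.675,[-0.32,0,-0.02],0],[-0.75,[-0.32,0,-0.02],0],[-1,[-0.32,0,-0.02],0],[-1,[-0.32,0,-0.02],0]]' 110
python3 -c "
from h import *
tilt(['side','top'])"
python3 -m creep '[[-1,[0.05,0,-0.2],0],[-1,[0.1,0,-0.45],0],[-1,[0.3,0,-0.6],0],[-1,[0.6,0,-0.6],0],[-1,[0.95,0,-0.6],0],[-1,[1,0,-0.6],0]]' 110
python3 - <<'E'
from h import *
to([439,145,290],-6.7)
E
```

```text
t: 30.62
eef_pos: [694.2, 120.4, 324.3]
eef_rot: [-0.195, -3.135, -0.0]
contact_force: [-0.4, -0.9, -1.1]
grip_width: 12.4
grip_force: 107.3
side [[637.0, 128.0, 227.0], [682.0, 121.0, 320.0], [683.0, 120.0, 143.0]] tip(grip-lip) 73.1 tip(orig-lip) 72.0
top [[637.0, 127.0, 227.0], [nan, nan, nan], [681.0, 118.0, 147.0]] tip(grip-lip) nan tip(orig-lip) 71.5
tcp [694.5 120.3 324.3] F [-0.8 -1.7 -1. ] M [-0.25  0.3   0.02] w 12.8 t 31.025
t: 31.78
eef_pos: [592.2, 133.3, 385.8]
eef_rot: [0.194, 3.135, 0.001]
contact_force: [0.3, 0.0, -2.7]
grip_width: 12.2
grip_force: 107.4
p [592.2 133.3 385.8] tooly 82.9 z [ 0.     0.001 -1.   ] shift/100 [ 1.535 -0.073  0.958] turn -0.006 or 2.994 j6 [0.11 0.21 0.15 1.52 0.   0.24] t 31.775
```

```bash
python3 -m creep '[[-1,[0.4,0,0],0],[-1,[0.8,0,0],0],[-1,[1,0,0],0]]' 110
python3 -m creep '[[-1,[0.4,-0.3,0],0],[-1,[0.5,-0.6,0],0],[-1,[0.5,-1.0,0],0],[-1,[0.5,-1,0],0]]' 110
python3 - <<'E'
from h import *
f=find('side',['funnel_rim','jar','knob_1']);g=find('top',['funnel_rim','jar','knob_1'])
cv2.imwrite('pics/c8.png',np.hstack([cv2.resize(f['color'][220:350,200:340],(400,370)),cv2.resize(g['color'][150:260,215:335],(400,370))]))
tilt(['side'])
E
```

```text
t: 32.15
eef_pos: [494.3, 145.4, 385.1]
eef_rot: [0.195, 3.134, 0.001]
contact_force: [0.9, 0.2, -2.9]
grip_width: 12.8
grip_force: 107.4
t: 32.65
eef_pos: [434.1, 50.4, 384.9]
eef_rot: [0.201, 3.133, -0.001]
contact_force: [-0.2, 0.0, -2.8]
grip_width: 12.7
grip_force: 108.1
side funnel_rim [(0.67, [646.0, 121.0, 163.0])]
side jar [(0.73, [643.0, 118.0, 4.0])]
side knob_1 []
top funnel_rim []
top jar [(0.2, [736.0, 257.0, 2.0])]
top knob_1 [(0.72, [380.0, 29.0, -3.0])]
side [[377.0, 62.0, 288.0], [nan, nan, nan], [425.0, 55.0, 201.0]] tip(grip-lip) nan tip(orig-lip) 72.0
tcp [434.   52.4 384.2] F [ 0.3 -0.3 -3.2] M [-0.03 -0.05  0.04] w 12.9 t 33.25
```

View pics/c8.png

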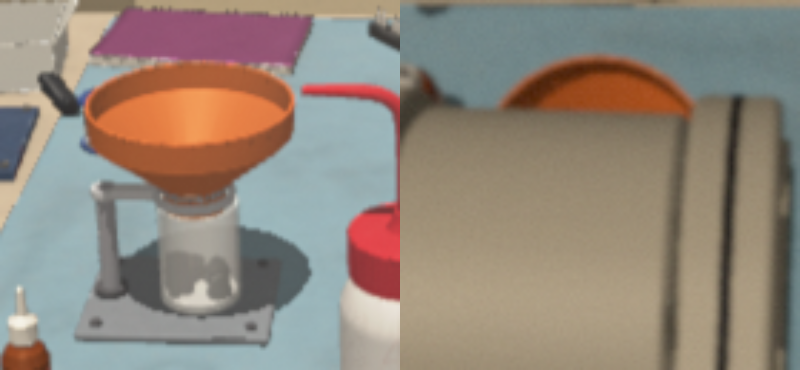

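```bash
python3 -m creep '[[-1,[-0.1,-0.5,0],0],[-1,[-0.2,-1,0],0]]' 110 >/dev/null
python3 -m creep '[[-1,[-0.25,-0.5,0.1],0],[-1,[-0.5,-1,0.3],0]]' 110 >/dev/null
python3 -m creep '[[-1,[-0.4,-0.1,0.4],0],[-1,[-0.8,-0.2,0.8],0],[-1,[-1,-0.2,0.9],0],[-1,[-1,-0.2,0.9],0]]' 110
python3 - <<'E'
from h import *
tilt(['side','top']); to([610,-183,190],-6.7); g=find('top',['funnel_rim']); cv2.imwrite('pics/t9.png',g['color'])
c=cv2.resize(g['color'][160:250,230:320],(400,400)); f=find('side',[]); cv2.imwrite('pics/c9.png',np.hstack([c,cv2.resize(f['color'][285:335,245:295],(400,400),interpolation=cv2.INTER_CUBIC)]))
E
```

```text
t: 34.25
eef_pos: [575.7, -187.3, 262.1]
eef_rot: [-0.195, -3.132, -0.002]
contact_force: [-1.6, 0.6, -2.7]
grip_width: 12.9
grip_force: 108.7
side [[520.0, -176.0, 168.0], [562.0, -188.0, 255.0], [567.0, -187.0, 81.0]] tip(grip-lip) 71.8 tip(orig-lip) 72.2
top [[nan, nan, nan], [561.0, -191.0, 265.0], [563.0, -186.0, 85.0]] tip(grip-lip) 71.6 tip(orig-lip) nan
tcp [ 575.2 -187.2  265.4] F [-0.8 -0.4 -2. ] M [ 0.02 -0.11  0.02] w 12.9 t 34.65
p [ 575.2 -187.2  265.4] tooly 82.9 z [ 0.001 -0.001 -1.   ] shift/100 [-0.339  0.086  0.754] turn -0.007 or 2.993 j6 [-0.42  0.24 -0.06  1.27 -0.   -0.3 ] t 34.65
top funnel_rim [(0.59, [649.0, 118.0, 160.0])]
```

View pics/c9.png

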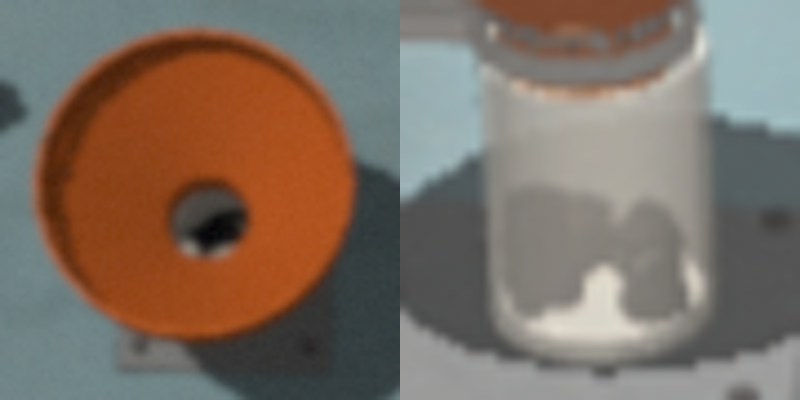

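```bash
python3 -m creep '[[-1,[-0.15,0,0.3],0],[-1,[-0.3,0,0.6],0],[-1,[-0.3,0,0.75],0],[-1,[-0.3,0,0.76],0],[-1,[-0.3,0,0.76],0]]' 110
python3 -m creep '[[-0.68,[0,0,0],0],[-0.675,[0.15,0,0.03],0],[-0.675,[0.3,0,0.08],0],[-0.675,[0.45,0,0.13],0],[-0.675,[0.6,0,0.18],0],[-0.675,[0.75,0,0.25],0],[-0.675,[0.88,0,0.32],0],[-0.675,[1,0,0.4],0],[-0.675,[1,0,0.4],0]]' 110
python3 -c "
from h import *
tilt(['side','top','wrist'])"
```

```text
t: 35.42
eef_pos: [605.2, -191.2, 189.4]
eef_rot: [0.196, 3.134, -0.001]
contact_force: [0.5, 0.3, -2.8]
grip_width: 12.8
grip_force: 108.7
t: 36.55
eef_pos: [504.4, -178.2, 147.6]
eef_rot: [-0.196, -3.134, -0.001]
contact_force: [1.2, -1.4, -2.5]
grip_width: 13.9
grip_force: 6.8
side [[525.0, -179.0, 36.0], [497.0, -182.0, 129.0], [614.0, -194.0, 1.0]] tip(grip-lip) 30.6 tip(orig-lip) 32.0
top [[526.0, -181.0, 33.0], [497.0, -180.0, 135.0], [617.0, -193.0, 3.0]] tip(grip-lip) 31.0 tip(orig-lip) 29.5
wrist [[526.0, -181.0, 35.0], [496.0, -178.0, 132.0], [nan, nan, nan]] tip(grip-lip) nan tip(orig-lip) nan
tcp [ 506.2 -178.7  148.4] F [-0.  -0.4 -2.3] M [ 0.03 -0.04 -0.06] w 13.8 t 37.15
```

```bash
python3 -m creep '[[-0.675,[0.12,0,0.1],0],[-0.675,[0.22,0,0.2],0],[-0.675,[0.32,0,0.32],0],[-0.675,[0.4,0,0.45],0],[-0.675,[0.46,0,0.58],0],[-0.675,[0.5,0,0.68],0],[-0.675,[0.5,0,0.72],0],[-0.675,[0.5,0,0.72],0]]' 110
python3 -c "
from h import *
tilt(['side','top'])"
```

```text
t: 38.15
eef_pos: [456.9, -172.5, 76.2]
eef_rot: [0.195, 3.134, 0.0]
contact_force: [0.7, 0.2, -0.4]
grip_width: 13.9
grip_force: 6.6
side [[529.0, -177.0, 2.0], [455.0, -171.0, 65.0], [623.0, -193.0, 25.0]] tip(grip-lip) -3.4 tip(orig-lip) -2.6
top [[526.0, -184.0, 0.0], [450.0, -171.0, 67.0], [619.0, -198.0, 24.0]] tip(grip-lip) -2.6 tip(orig-lip) -3.4
tcp [ 456.5 -172.6   76.4] F [ 0.2 -0.7  0.2] M [-0.01 -0.01 -0.04] w 13.9 t 38.55
```

Almost flat; release and it settles. Open, then retreat straight up.

```bash
python3 -m creep '[[-0.66,[0,0,0],0],[-0.6,[0,0,0],0],[0,[0,0,0],0],[1,[0,0,0],0],[1,[0,0,0],0],[1,[0,0,0],0],[1,[0,0,-0.2],0],[1,[0,0,-0.6],0],[1,[0,0,-1],0],[1,[0,0,-1],0]]' 110
python3 - <<'E'
from h import *
tilt(['side','top','wrist'])
for c in('side','top','wrist'): find(c,['knob_1','jar','funnel_rim','flux_bottle','insulating_tape','solder_spool'])
E
```

```text
t: 39.8
eef_pos: [459.0, -173.8, 180.0]
eef_rot: [0.195, 3.128, -0.005]
contact_force: [1.1, 0.1, 0.6]
grip_width: 85.4
grip_force: 0.0
side [[529.0, -176.0, -0.0], [457.0, -175.0, 69.0], [626.0, -196.0, 17.0]] tip(grip-lip) 0.2 tip(orig-lip) 1.1
top [[528.0, -183.0, -2.0], [454.0, -172.0, 68.0], [620.0, -197.0, 18.0]] tip(grip-lip) -0.1 tip(orig-lip) -0.8
wrist [[530.0, -183.0, -0.0], [453.0, -173.0, 67.0], [625.0, -192.0, 18.0]] tip(grip-lip) -1.0 tip(orig-lip) 0.1
tcp [ 456.1 -172.3  175.9] F [ 0.5 -0.9 -1.1] M [-0.01  0.01  0.05] w 85.3 t 40.4
side knob_1 []
side jar [(0.9, [645.0, 118.0, 6.0]), (0.21, [456.0, -173.0, 67.0])]
side funnel_rim [(0.64, [646.0, 120.0, 161.0])]
side flux_bottle [(0.57, [740.0, 256.0, -1.0])]
side insulating_tape [(0.85, [381.0, 28.0, -4.0]), (0.44, [454.0, -174.0, 70.0])]
side solder_spool [(0.47, [757.0, -150.0, 2.0]), (0.2, [644.0, 117.0, 5.0])]
top knob_1 [(0.55, [662.0, 134.0, 25.0]), (0.46, [663.0, 117.0, 22.0])]
top jar [(0.49, [642.0, 113.0, 5.0])]
top funnel_rim [(0.89, [650.0, 119.0, 159.0])]
top flux_bottle [(0.59, [378.0, 31.0, -1.0]), (0.53, [737.0, 256.0, 2.0])]
top insulating_tape [(0.84, [379.0, 29.0, -1.0])]
top solder_spool [(0.82, [759.0, -152.0, -0.0])]
wrist knob_1 []
wrist jar []
wrist funnel_rim [(0.71, [528.0, -181.0, -3.0])]
wrist flux_bottle []
wrist insulating_tape [(0.77, [376.0, 35.0, -1.0])]
wrist solder_spool []
```

```bash
python3 -c "
from workcell import ctrl
print(ctrl.hand_in())"
```

```text
the job is handed in; nothing more can be done
None
```

I handed the job in with the scoop tipped out into the funnel and set back flat on the mat; the hand-in gave no verdict, I never counted all five knobs in the jar (the funnel and scoop look empty), and I viewed 11 pictures against the limit of 10.

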